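# Dispense one rubber foot and push it to its mate

### The job

Press the plunger of the little feeder all the way down once so that a single rubber foot slides out onto the bench, and let the plunger spring back up. Then, with the fingertips, push that foot over the bench top, without gripping or lifting it, until it lies completely inside the three-sided bay in which another such foot already lies (that one may be nudged, but stays inside its bay). The other two feet stay in the feeder; leave the stick drive in the other bay and everything lying around alone.

Things in the scene. Friction and masses are not known exactly. Their poses are not given: they have to be found in the camera images.
- feeder: a fixed grey metal feeder on the bench, 111 x 84 x 76 mm overall. Origin on the bench under the axis of its square aluminium magazine (40 x 40 mm outside, 46 mm high, open at the top, sight slot in front), which holds three stacked feet lying directly on the bench top. Its own -x is the outlet side (13 mm high gate at x = -20 mm); the grey housing (36 mm high, 50 mm wide) runs from x = +20 to +91 mm, with 3 mm high fixing flanges to 42 mm either side
- plunger (a joint): travel of the vertical plunger (m): 0 up, 0.030 fully down. It springs back up by itself when released; the force is about 3 N at the start and 7 N at the end of the travel, a little more if pressed fast. Inside, it drives a slide that moves twice as far: a full press pushes the lowest foot about 58 mm along the feeder's -x over the bench top and out of the gate; when the plunger comes up again the next foot drops into place, so a second press would eject another one
- plunger_top (a point): centre of the top of the plunger's black round cap, 32 mm across and 9 mm thick, 55 mm behind the magazine axis (feeder's +x), 76 mm above the bench when up and 46 mm when down
- outlet (a point): fixed point on the bench 58 mm in front of the magazine axis: the ejected foot comes to rest with its centre about here, or up to 40 mm further out if the plunger is pressed fast (pressed slowly, 30 mm/s, it stops here)
- foot_0: a black rubber equipment foot, a plain disc 32 mm across and 10 mm thick, 20 g, with a small steel insert in the top; origin at the centre of its underside, z along its axis. The lowest in the magazine: the one to be ejected
- foot_1: a black rubber equipment foot, a plain disc 32 mm across and 10 mm thick, 20 g, with a small steel insert in the top; origin at the centre of its underside, z along its axis. The second in the magazine; it drops to the bottom after the press and stays there
- foot_2: a black rubber equipment foot, a plain disc 32 mm across and 10 mm thick, 20 g, with a small steel insert in the top; origin at the centre of its underside, z along its axis. The top one in the magazine; stays there
- foot_kept: a black rubber equipment foot, a plain disc 32 mm across and 10 mm thick, 20 g, with a small steel insert in the top; origin at the centre of its underside, z along its axis. It already lies in one of the two bays, near its back rail: this marks the bay to use
- bay_left: a fixed bay on the bench left of the outlet: three dark steel rails 6 mm wide and 10 mm high round a bare 90 x 90 mm patch of bench top, no floor. Origin on the bench at the centre of that patch; its own -x is the open side (mouth at x = -45 mm), which faces the feeder's outlet; inner face of the back rail at x = +45 mm, of the side rails at y = -45 and +45 mm
- bay_right: the same bay on the right of the outlet; its open side (own -x) also faces the outlet
- usb_stick: a black stick drive, 52 x 18 x 8 mm, lying in the bay that is not to be used; origin at the centre of its underside
- flux_tub: a bystander to be left alone: round tub 47 mm across, 29 mm high, right of the feeder's housing; origin at the centre of its underside
- paste_syringe: a bystander to be left alone: small syringe 93 x 22 x 13 mm lying far back on the right; origin at the centre of its underside
- tweezers: a bystander to be left alone: steel tweezers 126 x 14 x 9 mm lying right of the dish; origin at the centre of their underside
- screw_dish: a bystander to be left alone: round steel dish 85 mm across, 18 mm high, at the back on the right; origin at the centre of its underside

How it is judged:
On the way, in this order (a step that is already met when the one before it is completed fails the run):
1. the plunger is pressed all the way down (value of joint plunger above 0.027 m), for 0.02 s.
2. the plunger is up again and one foot lies on the bench in front of the gate (value of joint plunger below 0.003 m and x of foot_0 in the frame of feeder below -0.045 m and height (world z) of foot_0 below 0.003 m), for 0.1 s.
At the end, for the whole second after the job is handed in: The ejected foot lies flat, at rest, inside the bay with the other foot (centre at least 14 mm inside the mouth, 12 mm from every rail), the other foot still in that bay; the plunger is up and the other two feet are in the magazine (within 6 mm of its axis), the lower on the bench (((x of foot_0 in the frame of bay_left between -0.031 and 0.033 m and y of foot_0 in the frame of bay_left between -0.033 and 0.033 m and x of foot_kept in the frame of bay_left between -0.031 and 0.033 m and y of foot_kept in the frame of bay_left between -0.033 and 0.033 m) or (x of foot_0 in the frame of bay_right between -0.031 and 0.033 m and y of foot_0 in the frame of bay_right between -0.033 and 0.033 m and x of foot_kept in the frame of bay_right between -0.031 and 0.033 m and y of foot_kept in the frame of bay_right between -0.033 and 0.033 m)) and height (world z) of each of foot_0, foot_kept, foot_1 below 0.003 m and angle between foot_0's own z axis and vertical below 0.08 rad and linear speed of each of foot_0, foot_kept below 0.01 m/s and horizontal distance between each of foot_1, foot_2 and feeder below 0.006 m and value of joint plunger below 0.003 m); the robot touches nothing.
It fails at once if a second foot leaves the feeder (horizontal distance between any of foot_1, foot_2 and feeder above 0.012 m or height (world z) of any of foot_1, foot_2 above 0.03 m).
It fails at once if the foot being moved, or the one in the bay, is lifted (height (world z) of any of foot_0, foot_kept above 0.012 m).
It fails at once if the stick drive in the other bay is displaced by more than 15 mm (distance of usb_stick from where it was at the start of the episode above 0.015 m).
It fails at once if a bystander is displaced by more than 20 mm (distance of any of flux_tub, paste_syringe, tweezers, screw_dish from where it was at the start of the episode above 0.02 m).
It also fails if it takes over 43 s, if anything falls off the work surface, if the arm or the gripper's body presses on something with over 40 N, if the wrist force passes 120 N, or if a joint passes its speed limit or range.

### The arm

A 7-joint arm with a two-finger parallel gripper is mounted at the origin on a cart in front of the work surface, level with it; the furniture and walls round the work are solid. World frame = base frame: x ahead of the robot, y to its left, z up, the work surface at z = 0. Lengths are in m, angles in rad, forces in N, time in s.
With the tool pointing down it reaches from about 0.425 to 0.975 m from the base axis. Payload 16.7 kg.
Tool frame: the origin (TCP) lies at the very end of the fingers, on their centre line; the grasp point (between the pads) lies 19 mm behind it (arm.grip_point_offset is the z of the grasp point in the tool frame, in m); z points along the fingers, y is the line along which they close (so a half turn about z gives the same grasp; the last joint's range is limited). The gripper opens to 85 mm and grips with 20 to 120 N. Pads are 22 mm wide; open, the fingers measure 114 mm over their backs; the gripper's body (76 mm by 85 mm) begins 54 mm behind the grasp point. The pads swing forward as they close: fully open they stand 13 mm farther back than shut.
Start: joints at [-0.149, 0.426, 0.074, 1.606, -0.034, 1.111, -0.067], TCP at [0.675, -0, 0.195] pointing down, gripper open.
Joint ranges: [-2.85, 2.85], [-0.5, 2.14], [-1.23, 1.37], [0.21, 2.46], [-1.02, 4.16], [0.16, 2.05], [-2.73, 2.73]. Speed limits (rad/s): [1.89, 1.89, 2.39, 2.39, 3.01, 3.01, 3.01].

### API

Orientations are given as a unit quaternion [w, x, y, z].
In Python, from rig import sensors, eyes, job, arm gives the robot as it stands.
- The arm moves only by the shell command python3 -m jog 'ROWS'. ROWS is JSON, a list of rows, each a list of 7 numbers: the turn, a rotation vector about the tool's x, y, z in degrees, then the shift along the tool's x, y, z in mm, then the finger opening in mm, from 0 to 85.4. In form: [[ax, ay, az, dx, dy, dz, grip], ...]. A call has exactly 8 rows; each row shifts and turns the commanded pose from where the row before left it, along the tool's axes as they then stand; what a row does not reach is not made up. A row lasts 1/12 s, in which the tool goes at most 41.7 mm and 7.16 degrees, less where a joint would pass 70% of its speed; a pose out of reach is approached as far as the arm can. A call with a gripper value outside its range is refused whole. The fingers move at their own pace and stop on an object; the grip force is fixed at half the most. Time passes only in rows, so rows that do not move let the fingers close, or fill a call up. It gives the time, the measured TCP pose, the force, the opening and the grip force at its end, in the units of the state.
- sensors.get_obs(): the state, without advancing time (a new reading comes with each control period).
- eyes.camera(name): name is "scene" or "side" or "wrist"; returns a dict with "color" (400x640x3 uint8, red, green, blue), "K" (3x3 intrinsics, pixels), "camera_from_world" (4x4, takes a point from world to camera coordinates). Camera axes: x right, y down, z forward; pixel columns grow to the right and rows downward; lengths in m; the calibration is good to about 2 mm. A picture is of the moment at which its call begins. There is no depth.
- job.finish_job(): hands the job in; it is judged then, once.
The state is a dict: "t": time; "joints": joint angles; "joint_vel": joint speeds; "tau": joint torques, N m; "ee_pos": TCP position; "tool_rot": TCP orientation; "wrist_force": force on the tool from outside, world axes, zero at the start; "ft_torque": the same for the moment, N m; "grip_width": finger opening in m; "finger_force": force on a finger pad.
Only numpy, scipy, OpenCV 4.12 (cv2) and the standard library are available. Lean on these libraries where they do the work, as an engineer would, in place of code of your own. Each camera call takes 0.05 s, during which the arm holds its last target. There are 200 camera calls.

## Working session

There is one attempt and no reset: what is moved stays moved. The work goes in short steps, Python scripts to look and compute and a shell command to move; the robot and the scene stay as the last step left them, time stands still between calls to the robot, and variables do not carry over. Pictures are saved under pics/ and viewed, at most 10 in all, crops included, and the job is handed in when it is done.

```bash
mkdir -p pics; cat > h.py <<'E'
import numpy as np, cv2
from rig import sensors, eyes, job, arm
def ray(c,u,v,z):
    K=np.array(c["K"]);T=np.array(c["camera_from_world"]);R=T[:3,:3];o=-R.T@T[:3,3]
    d=R.T@np.linalg.inv(K)@[u,v,1]; return o+d*(z-o[2])/d[2]
def proj(c,p):
    T=np.array(c["camera_from_world"]);q=np.array(c["K"])@(T[:3,:3]@p+T[:3,3]);return q[:2]/q[2]
def snap(n,f):
    c=eyes.camera(n);cv2.imwrite(f"pics/{f}.png",c["color"][:,:,::-1]);np.savez(f"pics/{f}.npz",**c);return c
def load(f): return dict(np.load(f"pics/{f}.npz"))
E
python3 - <<'E'
from h import *
for n in("scene","side","wrist"):
    c=snap(n,n+"0");T=np.array(c["camera_from_world"]);print(n,-T[:3,:3].T@T[:3,3],T[2,:3])
s=sensors.get_obs();print(s["t"],s["ee_pos"],s["tool_rot"],s["grip_width"])
E
```

```text
scene [0.22670092 0.45198497 0.60778895] [ 0.36995829 -0.72089599 -0.5860374 ]
side [ 0.59781746 -1.05954297  0.76854633] [-0.04260136  0.79002433 -0.61159355]
wrist [0.6738468  0.0732469  0.37276744] [-0.00142041 -0.28948107 -0.95718268]
0.15 [ 6.74650321e-01 -1.55519423e-05  1.94698892e-01] [-3.15801042e-04  7.07113529e-01  7.07099872e-01 -3.57372085e-04] 0.08530463009480047
```

View pics/scene0.png

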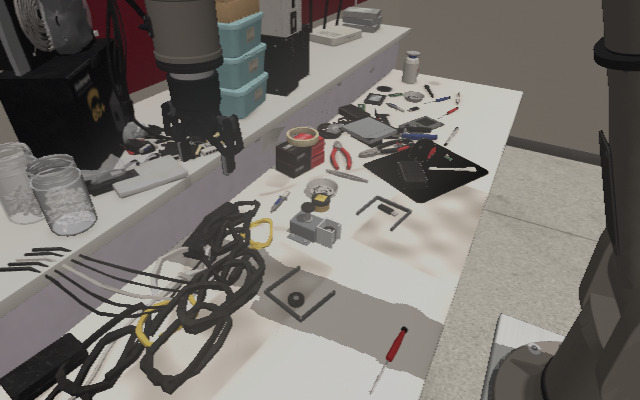

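View pics/side0.png

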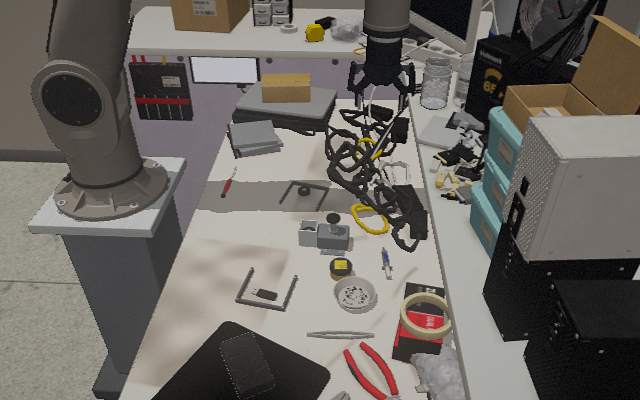

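View pics/wrist0.png

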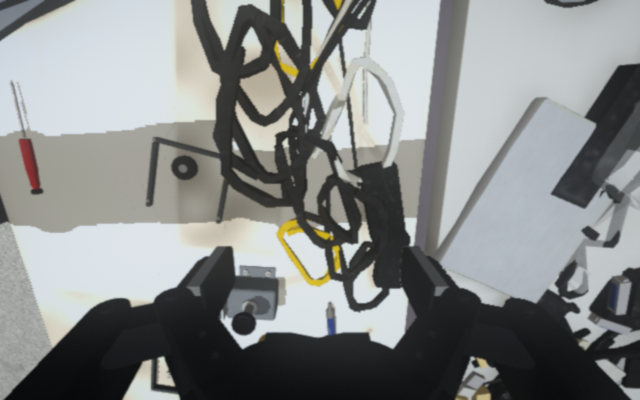

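Scene: kept foot at (296,299) in the left bay, feeder near (315,228), stick at (387,210). Side: feeder (325,232), plunger cap (333,217), kept foot (304,190). Wrist: kept foot (184,168), bay rails (152,138)-(222,155), plunger cap (243,320).

```bash
python3 - <<'E'
from h import *
s=load("scene0");w=load("wrist0");d=load("side0")
a=cv2.resize(s["color"][170:330,240:420],None,fx=4.4,fy=3.7,interpolation=cv2.INTER_CUBIC)
b=cv2.resize(d["color"][170:310,230:370],None,fx=4,fy=4,interpolation=cv2.INTER_CUBIC)
e=cv2.resize(w["color"][120:340,130:300],None,fx=2.7,fy=2.7,interpolation=cv2.INTER_CUBIC)
cv2.imwrite("pics/sc.png",a[:592,:792,::-1]);cv2.imwrite("pics/dc.png",b[:,:,::-1]);cv2.imwrite("pics/wc.png",e[:,:,::-1])
E
```

```text
(no output)
```

View pics/dc.png

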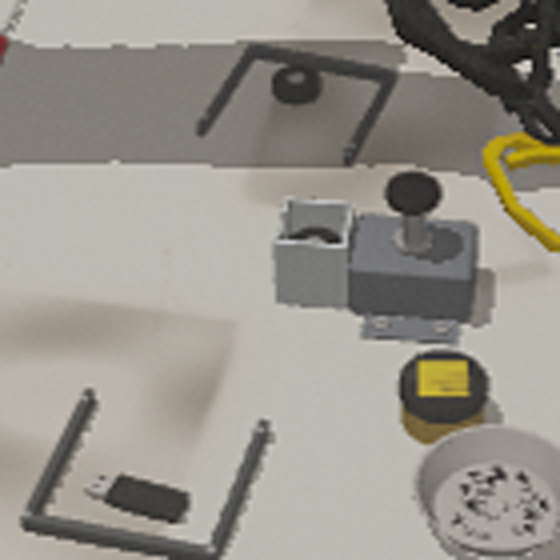

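View pics/wc.png

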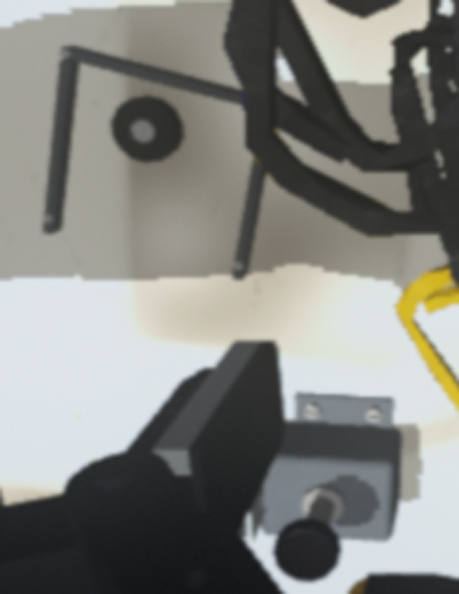

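View pics/sc.png

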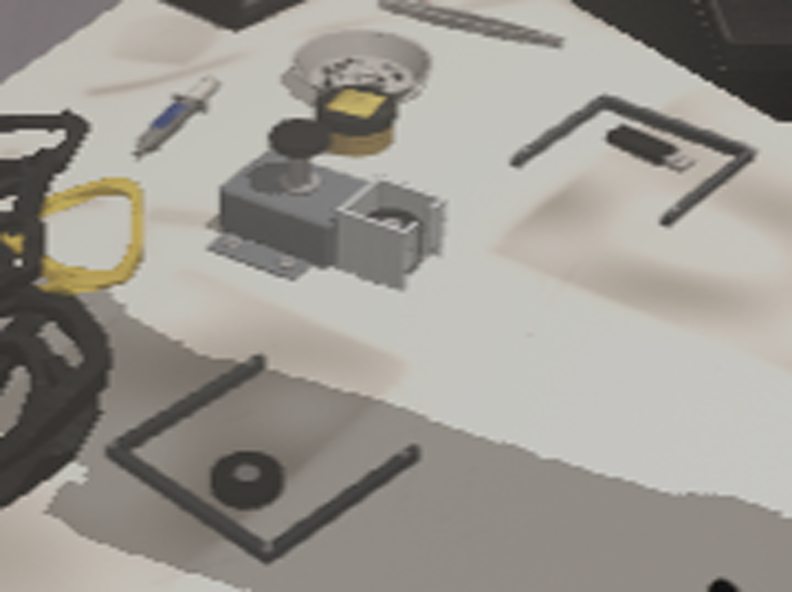

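Side crop: cap centre (413,193), magazine top corners (285,200),(355,203),(350,243),(277,240), left-bay rail ends (203,130),(350,158), corners (250,47),(397,74). Wrist crop: kept foot (147,128), rail ends (52,228),(239,270), corner (68,50). Scene crop: cap (300,137), foot (247,478), rail ends (260,362),(415,453), corners (115,450),(268,555).

```bash
python3 - <<'E'
from h import *
C={"s":(load("scene0"),240,170,4.4,3.7),"d":(load("side0"),230,170,4,4),"w":(load("wrist0"),130,120,2.7,2.7)}
def P(k,u,v,z):
    c,a,b,fx,fy=C[k];return ray(c,a+u/fx,b+v/fy,z)[:2].round(4)
for n,k,u,v,z in [("cap","d",413,193,.076),("cap","w",307,550,.076),("cap","s",300,137,.076),
 ("kept","d",297,83,.01),("kept","w",147,125,.01),("kept","s",247,473,.01),
 ("endL","d",203,130,.01),("endL","w",52,226,.01),("endL","s",415,453,.01),
 ("endR","d",350,156,.01),("endR","w",239,268,.01),("endR","s",260,362,.01),
 ("corL","d",253,50,.01),("corL","w",70,52,.01),("corL","s",268,553,.01),
 ("corR","d",393,75,.01),("corR","s",117,450,.01),
 ("m1","d",285,200,.046),("m2","d",355,203,.046),("m3","d",350,245,.046),("m4","d",277,240,.046),
 ("m1","s",340,210,.046),("m2","s",380,180,.046),("m3","s",445,200,.046),("m4","s",412,235,.046)]:
    print(n,k,P(k,u,v,z))
m=np.mean([P("d",*q,.046) for q in[(285,200),(355,203),(350,245),(277,240)]],0)
m2=np.mean([P("s",*q,.046) for q in[(340,210),(380,180),(445,200),(412,235)]],0)
print(m,m2)
E
```

```text
cap d [ 0.5816 -0.1941]
cap w [ 0.5804 -0.184 ]
cap s [ 0.5771 -0.183 ]
kept d [ 0.5026 -0.0035]
kept w [0.501  0.0055]
kept s [0.4992 0.0033]
endL d [ 0.4485 -0.0564]
endL w [ 0.4466 -0.0457]
endL s [ 0.4418 -0.0437]
endR d [ 0.5406 -0.0777]
endR w [ 0.5379 -0.068 ]
endR s [ 0.5343 -0.0684]
corL d [0.4711 0.0317]
corL w [0.4696 0.04  ]
corL s [0.4662 0.0426]
corR d [0.5633 0.0086]
corR s [0.5567 0.0173]
m1 d [ 0.5091 -0.1668]
m2 d [ 0.5486 -0.1673]
m3 d [ 0.5479 -0.204 ]
m4 d [ 0.5076 -0.2019]
m1 s [ 0.5443 -0.165 ]
m2 s [ 0.5401 -0.2003]
m3 s [ 0.5029 -0.199 ]
m4 s [ 0.503  -0.1619]
[ 0.5283 -0.185 ] [ 0.522575 -0.18155 ]
```

```bash
python3 -m jog '[[0,0,0,-37,-19,0,0],[0,0,0,-37,-19,0,0],[0,0,0,-37,-19,0,0],[0,0,0,-37,-19,0,0],[0,0,0,-37,-19,0,0],[0,0,0,0,0,30,0],[0,0,0,0,0,30,0],[0,0,0,0,0,25,0]]'; python3 -m jog '[[0,0,0,0,0,0,0],[0,0,0,0,0,0,0],[0,0,0,0,0,0,0],[0,0,0,0,0,0,0],[0,0,0,0,0,0,0],[0,0,0,0,0,0,0],[0,0,0,0,0,0,0],[0,0,0,0,0,0,0]]'
python3 - <<'E'
from h import *
s=load("scene0")
c=snap("scene","scene1");d=snap("side","side1")
a=cv2.resize(c["color"][170:270,270:370],None,fx=4,fy=4);b=cv2.resize(d["color"][170:270,270:370],None,fx=4,fy=4)
cv2.imwrite("pics/p1.png",np.hstack([a,b])[:,:,::-1])
p=sensors.get_obs()["ee_pos"];print(p,proj(c,p),proj(d,p))
E
```

```text
t: 0.82
ee_pos: [0.5792, -0.1858, 0.1089]
tool_rot: [-0.0, 0.708, 0.707, 0.0]
wrist_force: [0.6, 0.6, -0.6]
grip_width: -0.0001
finger_force: 0.0
t: 1.48
ee_pos: [0.5801, -0.185, 0.1106]
tool_rot: [0.0, 0.707, 0.707, 0.0]
wrist_force: [0.5, 0.4, 0.5]
grip_width: -0.0001
finger_force: 0.0
[ 0.57999617 -0.18500467  0.11035495] [307.51842008 193.2774864 ] [332.92730261 203.05766585]
```

View pics/p1.png

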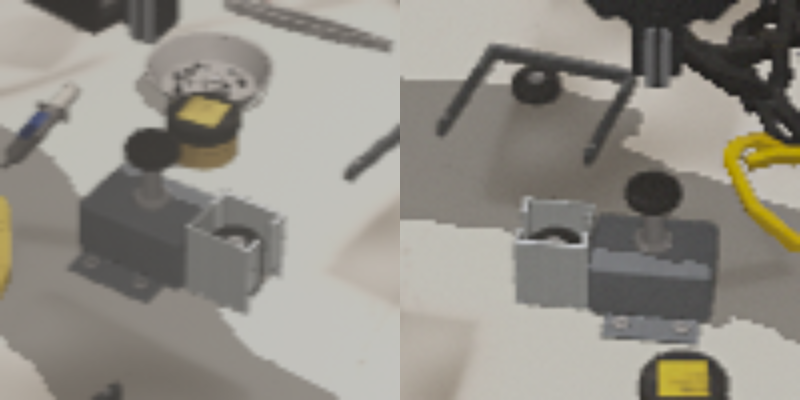

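Scene half: shut fingertip bottom at crop (150,40) → (307.5,180). Side half: (655,85) → (333.7,191). Both sit about 12 px above the projected TCP, so I triangulate before pressing.

```bash
python3 - <<'E'
from h import *
c=load("scene1");d=load("side1")
def tri(a,b):
    M=[np.array(q["K"])@np.array(q["camera_from_world"])[:3] for q in(c,d)]
    X=cv2.triangulatePoints(M[0],M[1],np.array(a,float),np.array(b,float));X=(X[:3]/X[3]).ravel();return X.round(4),proj(c,X).round(1),proj(d,X).round(1)
print("tip",tri((307.5,180),(333.7,191)))
print("cap",tri((270+152/4,170+149/4),(270+253/4,170+193/4)))
print("kept",tri((296.1,297.8),(304.2,190.7)))
print(c["K"],d["K"],arm.grip_point_offset,[a for a in dir(arm) if a[0]!='_'],sensors.get_obs()["ee_pos"])
E
```

```text
tip (array([ 0.5811, -0.1864,  0.1431]), array([307.5, 180. ]), array([333.7, 191. ]))
cap (array([ 0.5811, -0.1881,  0.071 ]), array([307.7, 207.1]), array([333.1, 218.3]))
kept (array([0.5016, 0.0009, 0.0067]), array([295.7, 297.7]), array([304. , 190.8]))
[[409.41677553   0.         318.17145781]
 [  0.         409.41677553 204.48255591]
 [  0.           0.           1.        ]] [[511.13433655   0.         319.23946038]
 [  0.         511.13433655 209.55756901]
 [  0.           0.           1.        ]] -0.0187 ['MotionError', 'grip_point_offset'] [ 0.57999617 -0.18500467  0.11035495]
```

```bash
python3 -m jog '[[0,0,0,0,0,4,0],[0,0,0,0,0,4,0],[0,0,0,0,0,4,0],[0,0,0,0,0,4,0],[0,0,0,0,0,4,0],[0,0,0,0,0,4,0],[0,0,0,0,0,4,0],[0,0,0,0,0,0,0]]'; python3 - <<'E'
from h import *
c=snap("scene","scene2");d=snap("side","side2")
a=cv2.resize(c["color"][170:270,270:370],None,fx=4,fy=4);b=cv2.resize(d["color"][170:270,270:370],None,fx=4,fy=4)
cv2.imwrite("pics/p2.png",np.hstack([a,b])[:,:,::-1])
p=sensors.get_obs()["ee_pos"];print(p,proj(c,p),proj(d,p))
E
```

```text
t: 2.25
ee_pos: [0.5795, -0.1849, 0.0812]
tool_rot: [-0.001, 0.707, 0.707, -0.0]
wrist_force: [-0.5, -0.3, 0.9]
grip_width: 0.0002
finger_force: 0.0
[ 0.57985436 -0.18503947  0.08204407] [307.53819805 203.95081799] [332.64287425 213.46664467]
```

View pics/p2.png

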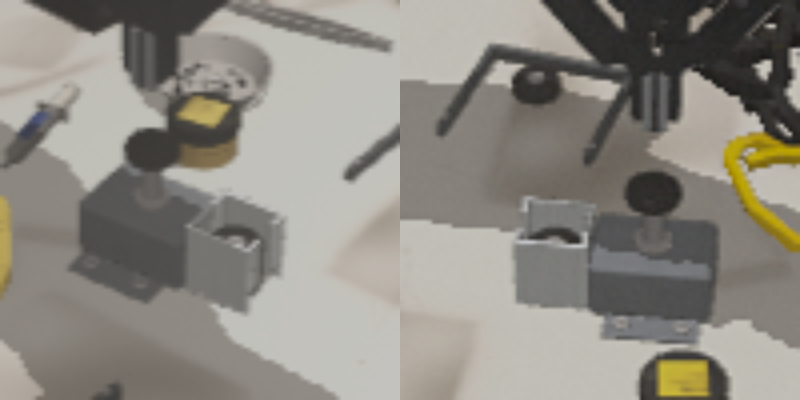

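The tip is at scene (307.5,192) and side (333.7,202), still about 35 mm above the reported TCP and about 35 mm above the cap. I'll go by contact force.

```bash
python3 -m jog '[[0,0,0,0,0,4,0],[0,0,0,0,0,4,0],[0,0,0,0,0,3,0],[0,0,0,0,0,3,0],[0,0,0,0,0,2,0],[0,0,0,0,0,2,0],[0,0,0,0,0,0,0],[0,0,0,0,0,0,0]]'
```

```text
t: 3.02
ee_pos: [0.5799, -0.185, 0.0641]
tool_rot: [-0.0, 0.707, 0.707, -0.0]
wrist_force: [0.2, -0.2, 0.2]
grip_width: -0.0002
finger_force: 0.0
```

No contact at 64 mm, so the offset is real.

```bash
python3 -m jog '[[0,0,0,0,0,3,0],[0,0,0,0,0,3,0],[0,0,0,0,0,3,0],[0,0,0,0,0,3,0],[0,0,0,0,0,1.5,0],[0,0,0,0,0,1.5,0],[0,0,0,0,0,0,0],[0,0,0,0,0,0,0]]'; python3 -m jog '[[0,0,0,0,0,1.5,0],[0,0,0,0,0,1.5,0],[0,0,0,0,0,1.5,0],[0,0,0,0,0,1.5,0],[0,0,0,0,0,0,0],[0,0,0,0,0,0,0],[0,0,0,0,0,0,0],[0,0,0,0,0,0,0]]'
```

```text
t: 3.68
ee_pos: [0.5799, -0.185, 0.0491]
tool_rot: [-0.0, 0.707, 0.707, -0.0]
wrist_force: [-0.4, 1.3, 1.0]
grip_width: 0.0
finger_force: 0.0
t: 4.35
ee_pos: [0.58, -0.185, 0.0433]
tool_rot: [0.0, 0.707, 0.707, 0.0]
wrist_force: [-0.3, 0.2, -0.5]
grip_width: -0.0001
finger_force: 0.0
```

```bash
python3 -m jog '[[0,0,0,0,0,1.5,0],[0,0,0,0,0,1.5,0],[0,0,0,0,0,1.5,0],[0,0,0,0,0,1.5,0],[0,0,0,0,0,0,0],[0,0,0,0,0,0,0],[0,0,0,0,0,0,0],[0,0,0,0,0,0,0]]'; python3 - <<'E'
from h import *
c=snap("scene","scene3");d=snap("side","side3")
a=cv2.resize(c["color"][170:270,270:370],None,fx=4,fy=4);b=cv2.resize(d["color"][170:270,270:370],None,fx=4,fy=4)
cv2.imwrite("pics/p3.png",np.hstack([a,b])[:,:,::-1])
E
```

```text
t: 5.02
ee_pos: [0.58, -0.185, 0.0373]
tool_rot: [0.0, 0.707, 0.707, 0.0]
wrist_force: [-0.9, -0.2, 2.5]
grip_width: 0.0001
finger_force: 1.6
```

View pics/p3.png

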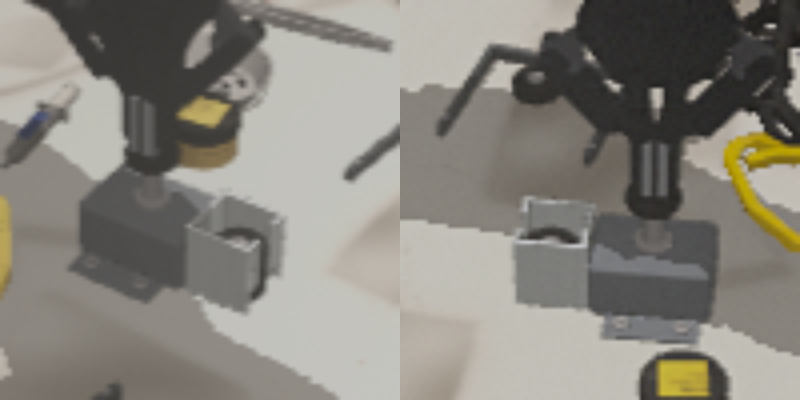

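The shut fingertips sit centred on the cap: scene crop (150,160), side crop (655,195). Contact came at a reading of 37.5 mm, so the true tip is about 38 mm above the reading. Now I press 30 mm slowly.

```bash
python3 -m jog '[[0,0,0,0,0,2.5,0],[0,0,0,0,0,2.5,0],[0,0,0,0,0,2.5,0],[0,0,0,0,0,2.5,0],[0,0,0,0,0,2.5,0],[0,0,0,0,0,2.5,0],[0,0,0,0,0,2.5,0],[0,0,0,0,0,2.5,0]]'; python3 -m jog '[[0,0,0,0,0,2.5,0],[0,0,0,0,0,2.5,0],[0,0,0,0,0,2.5,0],[0,0,0,0,0,2,0],[0,0,0,0,0,0.5,0],[0,0,0,0,0,0.5,0],[0,0,0,0,0,0,0],[0,0,0,0,0,0,0]]'
```

```text
t: 5.78
ee_pos: [0.5801, -0.185, 0.0173]
tool_rot: [0.0, 0.707, 0.707, 0.0]
wrist_force: [-0.8, 1.7, 8.1]
grip_width: -0.0003
finger_force: 3.8
t: 6.45
ee_pos: [0.5808, -0.1852, 0.0096]
tool_rot: [0.001, 0.707, 0.707, 0.001]
wrist_force: [-16.0, 5.7, 53.5]
grip_width: 0.0003
finger_force: 26.5
```

Bottomed out at 9.6 mm with 53 N. Releasing now.

```bash
python3 -m jog '[[0,0,0,0,0,-3,0],[0,0,0,0,0,-5,0],[0,0,0,0,0,-8,0],[0,0,0,0,0,-10,0],[0,0,0,0,0,-20,0],[0,0,0,0,0,-20,0],[0,0,0,0,0,-10,20],[0,0,0,0,0,0,20]]'; python3 - <<'E'
from h import *
c=snap("scene","scene4");d=snap("side","side4");w=snap("wrist","wrist4")
a=cv2.resize(c["color"][170:320,270:370],None,fx=4,fy=4);b=cv2.resize(d["color"][170:320,270:370],None,fx=4,fy=4)
cv2.imwrite("pics/p4.png",np.hstack([a,b])[:,:,::-1])
print(sensors.get_obs()["ee_pos"])
E
```

```text
t: 7.12
ee_pos: [0.5811, -0.1853, 0.0852]
tool_rot: [0.001, 0.707, 0.707, 0.001]
wrist_force: [-0.7, -0.4, -0.3]
grip_width: 0.0197
finger_force: 0.0
[ 0.57945354 -0.18480882  0.08203425]
```

View pics/p4.png

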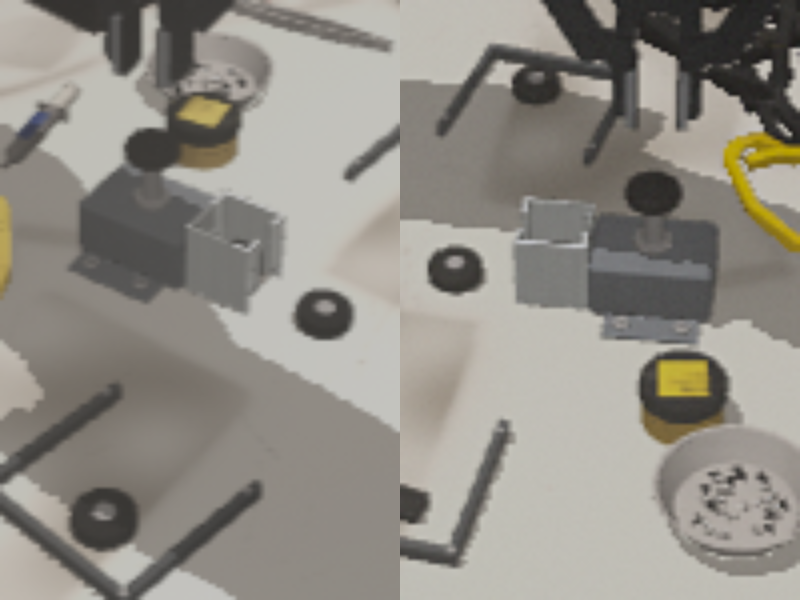

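One foot is out: scene crop (324,309) → (351,247), side crop (455,266) → (283.8,236.5). The plunger is up and the other feet are still in the magazine. That was my tenth picture, so from here I measure with masks only.

```bash
cat >> h.py <<'E'
def blob(c,u,v,r=14):
    # dark blob (foot) around the pixel: centre of its hull
    g=cv2.cvtColor(c["color"],cv2.COLOR_RGB2GRAY);m=(g<75).astype(np.uint8)
    u,v=int(u),int(v);n,l,st,ce=cv2.connectedComponentsWithStats(m[v-r:v+r,u-r:u+r])
    if n<2:return None
    i=1+np.argmax(st[1:,4]);x,y,w,h,a=st[i];return np.array([u-r+x+w/2-.5,v-r+y+h/2-.5]),(w,h,a)
E
python3 - <<'E'
from h import *
for nm,pts in(("scene4",[(351,247),(296,299)]),("side4",[(284,237),(304,191)])):
    c=load(nm)
    for u,v in pts:
        b=blob(c,u,v);print(nm,b,ray(c,*b[0],.005).round(4))
E
```

```text
scene4 (array([350.5, 248.5]), (np.int32(14), np.int32(12), np.int32(109))) [ 0.4683 -0.1789  0.005 ]
scene4 (array([295.5, 299. ]), (np.int32(16), np.int32(15), np.int32(177))) [0.5011 0.0026 0.005 ]
side4 (array([283., 237.]), (np.int32(13), np.int32(11), np.int32(102))) [ 0.4675 -0.1801  0.005 ]
side4 (array([303.5, 186. ]), (np.int32(28), np.int32(19), np.int32(200))) [0.4984 0.0244 0.005 ]
```

```bash
python3 -m jog '[[0,0,0,-8.25,-30,0,20],[0,0,0,-8.25,-30,0,20],[0,0,0,-8.25,-30,0,20],[0,0,0,-8.25,-30,0,20],[0,0,5.5,0,0,0,20],[0,0,5.5,0,0,0,20],[0,0,0,0,0,30,20],[0,0,0,0,0,30,20]]';python3 -m jog '[[0,0,0,0,0,15,20],[0,0,0,0,0,10,20],[0,0,0,0,0,10,20],[0,0,0,0,0,8,20],[0,0,0,0,0,5,20],[0,0,0,0,0,0,20],[0,0,0,0,0,0,20],[0,0,0,0,0,0,20]]'
python3 - <<'E'
from h import *
c=snap("scene","scene5");s=sensors.get_obs();p=s["ee_pos"]
print(p,s["tool_rot"],blob(c,350.5,248.5), ray(c,*blob(c,350.5,248.5)[0],.005))
E
```

```text
t: 7.93
ee_pos: [0.4606, -0.2183, 0.0224]
tool_rot: [0.001, 0.772, 0.636, 0.001]
wrist_force: [1.3, -0.0, -0.8]
grip_width: 0.02
finger_force: 0.0
t: 8.6
ee_pos: [0.4604, -0.2182, -0.0247]
tool_rot: [0.0, 0.772, 0.636, 0.0]
wrist_force: [0.3, 0.5, -0.7]
grip_width: 0.0199
finger_force: 0.0
[ 0.46037704 -0.21814399 -0.02466315] [3.97096645e-04 7.71658674e-01 6.36036672e-01 2.92932146e-04] (array([350.5, 248.5]), (np.int32(14), np.int32(12), np.int32(113))) [ 0.46834154 -0.17891834  0.005     ]
```

```bash
python3 -m jog '[[0,0,0,0,0,3,20],[0,0,0,0,0,3,20],[0,0,0,0,0,2,20],[0,0,0,0,0,1,20],[0,0,0,0,0,0,20],[0,0,0,0,0,0,20],[0,0,0,0,0,0,20],[0,0,0,0,0,0,20]]'
```

```text
t: 9.32
ee_pos: [0.46, -0.218, -0.0342]
tool_rot: [0.0, 0.772, 0.636, 0.0]
wrist_force: [-0.1, -0.7, -0.7]
grip_width: 0.02
finger_force: 0.0
```

```bash
python3 -m jog '[[0,0,0,6,0,0,20],[0,0,0,6,0,0,20],[0,0,0,5,0,0,20],[0,0,0,5,0,0,20],[0,0,0,5,0,0,20],[0,0,0,5,0,0,20],[0,0,0,5,0,0,20],[0,0,0,3,0,0,20]]'
python3 - <<'E'
from h import *
c=snap("scene","scene6");s=sensors.get_obs();p=s["ee_pos"];print(p)
x=np.array([.192,.982]);e=p[:2]+23.5e-3*x;q=proj(c,[*e,.005]);b=blob(c,*q);print("expect",e,q,b,ray(c,*b[0],.005))
b=blob(c,350.5,248.5);print(b)
m=cv2.cvtColor(c["color"],cv2.COLOR_RGB2GRAY);v,u=q.astype(int)[::-1]
print(m[v-12:v+20:2,u-14:u+16:2])
E
```

```text
t: 9.98
ee_pos: [0.4677, -0.1779, -0.0343]
tool_rot: [-0.0, 0.771, 0.636, 0.0]
wrist_force: [-0.1, 0.8, 0.2]
grip_width: 0.0198
finger_force: 0.1
[ 0.46780112 -0.17755289 -0.03432687]
expect [ 0.47231312 -0.15447589] [344.14329615 254.57432267] (array([344., 250.]), (np.int32(15), np.int32(21), np.int32(162))) [ 0.47875464 -0.16755255  0.005     ]
(array([344., 247.]), (np.int32(15), np.int32(27), np.int32(211)))
[[118 110 115 144 144  85  88  57  51  51 179 149  91  53  52]
 [119 132 144 144 144 126  97  52  51  52 199 117  95  57  52]
 [119 129 144 144 144 144  92  52  51 116 144  90  95  51  52]
 [134 138 144 144 144 131  60  52  84 128 145  86  94  52  52]
 [144 144 144 144  84  53  53  64  52  52 106  74  94  51  51]
 [144 144 144 132  53  52 123 160 144  59  57  80  86  52 117]
 [144 145 145 127  53  53  57  87  58  57  58 136 104 145 145]
 [145 145 145 132  50  51  59  58  59  58  59 145 145 145 145]
 [144 144 145 145  83  51  51  52  51  51 149 200 146 145 145]
 [145 145 145 144 144 137  80  62  94 162 200 200 200 170 146]
 [144 144 145 145 145 145 145 145 199 200 200 200 200 200 200]
 [143 143 143 144 144 145 145 145 145 145 200 200 200 200 200]
 [136 142 143 144 144 144 145 145 145 145 145 169 200 200 200]
 [131 137 143 144 144 144 145 145 145 145 145 146 145 200 201]
 [131 137 143 144 144 145 145 145 145 146 145 145 145 146 169]
 [135 141 143 143 144 145 145 145 145 145 145 145 145 145 145]]
```

The foot is nested in the fingertips: its insert shows at (344,252), where I expected it. I'll push 127 mm more.

```bash
python3 -m jog '[[0,0,0,4,0,0,20],[0,0,0,6,0,0,20],[0,0,0,7,0,0,20],[0,0,0,7,0,0,20],[0,0,0,7,0,0,20],[0,0,0,7,0,0,20],[0,0,0,7,0,0,20],[0,0,0,7,0,0,20]]'
python3 -m jog '[[0,0,0,7,0,0,20],[0,0,0,6,0,0,20],[0,0,0,6,0,0,20],[0,0,0,5,0,0,20],[0,0,0,4,0,0,20],[0,0,0,3,0,0,20],[0,0,0,2,0,0,20],[0,0,0,0,0,0,20]]'
cat > chk.py <<'E'
from h import *
import sys
c=snap("scene",sys.argv[1]);s=sensors.get_obs();p=s["ee_pos"];print(p)
x=np.array([.192,.982]);e=p[:2]+23.5e-3*x;print("expect",e)
g=cv2.cvtColor(c["color"],cv2.COLOR_RGB2GRAY).astype(int)
for n,q in(("foot",[*e,.01]),("kept",[.5,.003,.01])):
    u,v=proj(c,q).round().astype(int);print(n,u,v);print(g[v-10:v+14,u-12:u+14:2])
E
python3 chk.py scene7
```

```text
t: 10.7
ee_pos: [0.4778, -0.1267, -0.0343]
tool_rot: [-0.0, 0.771, 0.636, 0.0]
wrist_force: [-0.1, 0.5, 0.6]
grip_width: 0.02
finger_force: 0.1
t: 11.37
ee_pos: [0.4839, -0.095, -0.0343]
tool_rot: [-0.0, 0.772, 0.636, 0.0]
wrist_force: [0.3, -0.3, -0.1]
grip_width: 0.0199
finger_force: 0.0
[ 0.48379735 -0.09527771 -0.03427983]
expect [ 0.48830935 -0.07220071]
foot 320 275
[[117 117 118 119  91  90  53  53  52 145  98  95  54]
 [118 118 119 118 112  90  52  52  58 126  95  95  54]
 [118 119 119 119 117  90  53  53  93 126  76  95  54]
 [121 120 120 120 117  89  52  65 125 127  76  95  53]
 [122 122 122 122 111  69  53  91 125 127  75  91  55]
 [124 124 124 113  54  54  54  53 101 127  81  95  53]
 [125 125 119  54  54  53  54  54  59 114  82  91  54]
 [128 128 112  53  54  64  67  53  53  77  81  90  54]
 [130 130  78  54  57 111 111  72  53  59  81  90  53]
 [132 132  64  54  63 111 111  85  53  52  82  88  55]
 [134 134  64  54  62 110 110  72  54  58  94  93 111]
 [137 136  64  53  54  68  77  53  52  58 135 110 142]
 [138 138  63  53  52  53  53  53  53  58 142 144 143]
 [139 139 
[... 1229 characters left out ...]
57  57  92 110  74  56  55  90 133 141]
 [125 122  57  58  57  57  57  57  56  56  95 137 143]
 [124 121  57  58  58  57  56  57  55  56  99 141 144]
 [123 120  74  57  57  57  57  56  56  54 111 143 144]
 [113 121  75  57  58  57  57  57  56  53 126 144 145]
 [ 80 119 106  56  57  57  57  56  55  70 143 145 146]
 [ 75 102 117  64  57  56  56  56  56 114 144 146 146]
 [ 76  76 108 108  59  57  56  56  90 143 145 146 146]
 [ 71  75  84 117 112  69  75  89 141 144 146 146 147]
 [ 68  75  76 101 118 117 123 137 143 145 146 146 146]
 [ 79  69  76  76 118 120 130 140 144 146 146 147 146]
 [115  68  71  75  90 124 137 143 146 146 145 147 113]
 [124  83  68  75  73 119 141 144 146 146 144 133  69]]
```

```bash
python3 -m jog '[[0,0,0,4,0,0,20],[0,0,0,6,0,0,20],[0,0,0,7,0,0,20],[0,0,0,7,0,0,20],[0,0,0,6,0,0,20],[0,0,0,5,0,0,20],[0,0,0,4,0,0,20],[0,0,0,3,0,0,20]]'
python3 -m jog '[[0,0,0,0,0,0,20],[0,0,0,-4,0,0,20],[0,0,0,-10,0,0,20],[0,0,0,-10,0,0,20],[0,0,0,-10,0,-20,20],[0,0,0,0,0,-40,20],[0,0,0,0,0,-40,20],[0,0,0,0,0,-20,20]]'
cat > fin.py <<'E'
from h import *
for nm in("scene","side"):
    c=snap(nm,nm+"8");g=cv2.cvtColor(c["color"],cv2.COLOR_RGB2GRAY)
    B=np.array([.501,-.015]);x=np.array([.264,.965]);y=np.array([-x[1],x[0]])
    for n,q in(("foot",[.497,-.031,.01]),("kept",[.5,.005,.01])):
        u,v=proj(c,q).round().astype(int)
        k=6;m=((g[v-k:v+k,u-k:u+k]>85)).astype(np.uint8)
        N,l,st,ce=cv2.connectedComponentsWithStats(m)
        for i in range(1,N):
            if 3<st[i,4]<30:
                a=ray(c,u-k+ce[i][0],v-k+ce[i][1],.01)[:2];print(nm,n,st[i,4],a.round(4),"bay",((a-B)@x).round(4),((a-B)@y).round(4))
s=sensors.get_obs();print(s["t"],s["ee_pos"])
E
python3 fin.py
```

```text
t: 12.08
ee_pos: [0.4919, -0.0534, -0.0343]
tool_rot: [-0.0, 0.771, 0.636, 0.0]
wrist_force: [0.4, 0.6, 0.4]
grip_width: 0.0198
finger_force: 0.1
t: 12.75
ee_pos: [0.486, -0.0897, 0.0894]
tool_rot: [0.001, 0.773, 0.635, 0.001]
wrist_force: [0.6, -0.5, 0.1]
grip_width: 0.0202
finger_force: 0.0
scene foot 21 [ 0.5053 -0.0441] bay -0.0269 -0.0119
scene foot 16 [ 0.4975 -0.0309] bay -0.0163 -0.0008
scene kept 8 [ 0.5159 -0.0023] bay 0.0162 -0.011
scene kept 25 [0.5008 0.0025] bay 0.0169 0.0048
side foot 22 [ 0.4824 -0.024 ] bay -0.0136 0.0155
side foot 7 [ 0.4976 -0.0302] bay -0.0155 -0.0007
side kept 6 [0.5067 0.0298] bay 0.0448 0.0063
side kept 17 [0.4853 0.0063] bay 0.0164 0.0208
side kept 11 [0.5005 0.0036] bay 0.0178 0.0054
12.85 [ 0.48714977 -0.08921661  0.08930234]
```

Both cameras put the foot at bay (-16, -1) mm and the kept foot at (17, 5) mm, well inside the limits. The tool is clear, so I'm handing in.

```bash
python3 -m jog '[[0,0,0,0,0,-10,20],[0,0,0,0,0,0,20],[0,0,0,0,0,0,20],[0,0,0,0,0,0,20],[0,0,0,0,0,0,20],[0,0,0,0,0,0,20],[0,0,0,0,0,0,20],[0,0,0,0,0,0,20]]' | head -2; python3 -c "
from rig import job
print(job.finish_job())"
```

```text
t: 13.52
ee_pos: [0.4852, -0.0874, 0.0954]
the job is handed in; nothing more can be done
None
```

I handed the job in at 13.5 s of the 43 s: I pressed the plunger once, it sprang back up, and I pushed the ejected foot into the left bay beside the kept one, about 15 mm inside the limits by both cameras; the judge's verdict was not shown.

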